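# Give the cheese press one turn

### The job

Tighten the cheese press on the mould by exactly one turn: push the hand wheel above the mould clockwise, as seen from above, by its upright handle until the handle is back where it started, without overrunning. Push the handle from the side with closed fingers or a fingertip, do not take hold of it, then draw the hand clear. Leave the other wheel, over the empty place, and everything else on the table as they are.

Things in the scene. Friction and masses are not known exactly. Their poses are not given: they have to be found in the camera images.
- wheel (a joint): hand wheel of the screw that has the mould under it: turning angle in rad about the vertical screw, 0 at the start, growing CLOCKWISE seen from above (tightening); 6.283 is one whole turn. There is no stop or detent at one turn; the screw's friction keeps the wheel where it is left (about 0.28 N m, so some 4 N at the handle), it does not coast and needs no holding. Each turn lowers screw, wheel and handle by 6 mm
- hub (a point): point on this wheel's axis at the upper face of its hub (about 243 mm above the table at the start). The wheel is bare aluminium, rim 180 mm across outside, three flat spokes, rim mid-plane 11 mm below this point; the rim's top is 2 mm below it, and the bolt end in the hub rises 6 mm above it
- handle: upright black plastic handle standing on the rim of this wheel at the end of one spoke, its axis vertical and 76 mm from the wheel's axis: origin at its foot, level with the wheel's upper side (244 mm above the table at the start); 17 mm thick at the foot, 24 mm in the middle, 62 mm tall, rounded at the top; it spins freely on its own pin, so its own yaw means nothing
- handle_mid (a point): point on the handle's axis half way up, 32 mm above its foot. Where it stands at the start is where it must stand again after the turn (6 mm lower)
- idle_wheel (a joint): the press's other hand wheel, over the empty place: same wheel and handle, 240 mm from the first between axes and standing 12 mm higher; 0 at the start, clockwise positive; to be left alone
- idle_handle_mid (a point): half way up the other wheel's handle (on its axis), which starts at any angle of its own; its top is 30 mm above this point
- press: two-station stainless bench cheese press, fixed to the table: drip tray 200 x 560 mm, three columns, one crosshead beam 52 mm wide and 550 mm long along its own y axis, top 193 mm above the table, with a screw and hand wheel at y = +120 and -120 mm. A white perforated mould (118 mm across its lip, 74 mm high, with its lid, a steel disc and a spring on it) stands under one of the two screws; nothing stands under the other. Origin at table level in the middle of the tray
- cheese: small cheese, disc 104 mm across and 55 mm high, lying flat on the table left of the press; origin at the centre of its underside, leave it where it is
- label_roll: roll of labels standing on end, 84 mm across, 55 mm high, left of the press; origin at the centre of its underside, leave it where it is
- empty_mould: empty white cheese mould, open cup about 116 mm across the mouth and 74 mm high, on the table in front of the press; origin at the centre of its underside, leave it where it is
- follower: spare white mould lid, disc 102 mm across, 12 mm thick with a 10 mm knob, flat on the table in front of the press; origin at the centre of its underside, leave it where it is
- whey_jug: steel jug 84 mm across, 100 mm high with a side handle, beside the right end of the press; origin at the centre of its underside, leave it where it is
- spatula: white-handled spatula about 280 mm long and 20 mm thick, origin near where handle and blade meet, lying flat on the table to the right in front; leave it where it is
- spray_bottle: white bottle 68 mm across, 170 mm high, standing behind the press; origin at the centre of its underside, leave it where it is

How it is judged (in metres and radians):
On the way, in this order (a step that is already met when the one before it is completed fails the run):
1. the fingers push the handle through the first half of the turn (value of joint wheel between 0.8 and 2.8 rad and contact force between the fingers and handle above 0.3 N).
2. the fingers push the handle through the second half of the turn (value of joint wheel between 3.5 and 5.9 rad and contact force between the fingers and handle above 0.3 N).
At the end, for the whole second after the job is handed in: the wheel over the mould stands one turn (6.283 rad) clockwise from its start, within 0.2 rad (about 15 mm at the handle), and at rest; the other wheel is within 0.1 rad of its start; every loose thing on the table is within 30 mm of where it stood (value of joint wheel between 6.0832 and 6.4832 rad and velocity of joint wheel between -0.1 and 0.1 rad/s and value of joint idle_wheel between -0.1 and 0.1 rad and not (distance of cheese from where it was at the start of the episode above 0.03 m) and not (distance of label_roll from where it was at the start of the episode above 0.03 m) and not (distance of empty_mould from where it was at the start of the episode above 0.03 m) and not (distance of follower from where it was at the start of the episode above 0.03 m) and not (distance of whey_jug from where it was at the start of the episode above 0.03 m) and not (distance of spatula from where it was at the start of the episode above 0.03 m) and not (distance of spray_bottle from where it was at the start of the episode above 0.03 m)); the robot touches nothing.
It fails at once if the wheel is overrun by more than 0.3 rad past one turn (value of joint wheel above 6.5832 rad).
It fails at once if the wheel is turned the wrong way (loosened by more than 0.3 rad) (value of joint wheel below -0.3 rad).
It fails at once if the other wheel is turned by more than 0.1 rad (value of joint idle_wheel above 0.1 rad or value of joint idle_wheel below -0.1 rad).
It fails at once if the handle is taken between the fingers (the grasp point comes within 12 mm of its axis, below its top) (horizontal distance between the grasp point and handle_mid below 0.012 m and z of the grasp point in the frame of hub below 0.06 m).
It fails at once if a loose thing is lifted, carried or shoved by more than 30 mm (distance of any of cheese, label_roll, empty_mould, follower, whey_jug, spatula, spray_bottle from where it was at the start of the episode above 0.03 m).
It also fails if it takes over 64 s, if anything falls off the work surface, if the arm or the gripper's body presses on something with over 40 N, if the wrist force passes 120 N, or if a joint passes its speed limit or range.

### The arm

A 7-joint arm with a two-finger parallel gripper is mounted at the origin on the work surface. World frame = base frame: x ahead of the robot, y to its left, z up, the work surface at z = 0. Lengths are in mm, angles in rad, forces in N, time in s.
With the tool pointing down it reaches from about 400 to 850 mm from the base axis. Payload 10.4 kg.
Tool frame: the origin (TCP) lies between the finger pads; the fingertips stand 25 mm ahead of it and the grasp point (between the pads) lies 6 mm ahead of it; x points along the fingers, y is the direction in which the jaws open and shut, and the axes are right-handed (so a half turn about x gives the same grasp; the last joint's range is limited). The gripper opens to 87 mm and grips with 3 to 60 N. Pads are 19 mm wide; open, the fingers measure 117 mm over their backs; the gripper's body (75 mm by 190 mm) begins 51 mm behind the grasp point.
Start: joints at [1.106, 0.332, -0.065, 1.46, 0.022, 1.35, -0.088], TCP at [267.252, -565.001, 247.576] pointing down, gripper open.
Joint ranges: [-2.6, 2.6], [-0.5, 2.12], [-1.47, 1.34], [0.16, 2.42], [-1.27, 4.41], [0.06, 2.06], [-2.6, 2.6]. Speed limits (rad/s): [2.22, 2.22, 2.79, 2.79, 3.14, 3.14, 3.14].

### API

Orientations are given as a unit quaternion [x, y, z, w].
In Python, from bench import * gives the robot as it stands.
- The arm moves only by the shell command python3 -m pendant 'ROWS' [OPENING] [FORCE]. ROWS is JSON, one flat list of numbers, 6 for each row, row after row: the shift along the tool's x, y, z in units of 0.1 m (1.0 is 0.1 m), then the turn, a rotation vector about the tool's x, y, z in units of 30 degrees (1.0 is 30 degrees). In form: [dx, dy, dz, ax, ay, az, dx, dy, dz, ax, ay, az, ...]. A call has 1 to 12 rows; each row shifts and turns the commanded pose from where the row before left it, along the tool's axes as they then stand; what a row does not reach is not made up. A row lasts 1/8 s, in which the tool goes at most 62.5 mm and 10.7 degrees, less where a joint would pass 70% of its speed; a pose out of reach is approached as far as the arm can. A call with a number of a shift or a turn outside -1 to 1 is refused whole. A call with a gripper value outside its range is refused whole. OPENING is the opening, from 0 (shut) to 1 (fully open), set as the call begins (- or left out, the last holds). The fingers move at their own pace and stop on an object; FORCE is the grip in N (left out, the last holds). Time passes only in rows, so rows that do not move let the fingers close. It gives the time, the measured TCP pose, the force and the opening at its end, in the units of the state.
- state(): the state, without advancing time (a new reading comes with each control period).
- read_camera(name): name is "scene" or "top" or "wrist"; returns a dict with "color" (480x640x3 uint8, blue, green, red), "z_map" (480x640 float32, mm along the optical axis (not along the pixel's ray), 0 where there is no reading), "vfov" (degrees; the focal length in pixels is half the picture's height over the tangent of half this angle, whatever the lens; pixels are square), "cx", "cy" (the principal point, pixels), "rvec" (rotation vector, rad) and "tvec" (3), from world to camera coordinates, as OpenCV has them. Camera axes: x right, y down, z forward; pixel columns grow to the right and rows downward; lengths in mm; the calibration is good to about 2 mm. A picture is of the moment at which its call begins.
- close_job(): hands the job in, once; it reports no verdict.
Trained networks look in a picture, given as the dict that the camera call returned (one of the last four; its "shot" number tells which), for a name from the list of things; names that differ only in an ending like _2 or _b are one class to them, and where a whole thing is asked for, a point or a joint stands for the part that bears it (a point fixed in the world has none). Each returns a list of dicts, best first, with "score" (0 to 1); they miss things now and then, are a little off and sometimes report something else, mostly with a low value. They report only what shows in the picture. A call takes as long as a camera call.
- trace(picture, thing): "region" (480x640 bool, what is visible of it) and "extent" ([centre column, centre row, width, height] in pixels, round what is visible of it).
- landmark_of(picture, thing): "at" ([column, row] in pixels: a listed point, or the origin of a listed thing).
The state is a dict: "t": time; "joints": joint angles; "qd": joint speeds; "tau": joint torques, N m; "position": TCP position; "orientation": TCP orientation; "force": force on the tool from outside, world axes, zero at the start; "torque": the same for the moment, N m; "grip_width": opening from 0.0 (shut) to 1.0 (fully open).
Only numpy, scipy, OpenCV 4.12 (cv2) and the standard library are available. Lean on these libraries where they do the work, as an engineer would, in place of code of your own. Each camera call takes 0.05 s, during which the arm holds its last target. There are 200 camera calls.

## Working session

There is one attempt and no reset: what is moved stays moved. The work goes in short steps, Python scripts to look and compute and a shell command to move; the robot and the scene stay as the last step left them, time stands still between calls to the robot, and variables do not carry over. Pictures are saved under pics/ and viewed, about 8 in all and at most 12, crops included, and the job is handed in when it is done.

```bash
mkdir -p pics; cat > h.py <<'E'
from bench import *
import numpy as np, cv2
from scipy.spatial.transform import Rotation as R
def ray(p,uv):
    f=240/np.tan(np.radians(p["vfov"])/2)
    M=R.from_rotvec(np.ravel(p["rvec"])).as_matrix(); t=np.ravel(p["tvec"])
    d=M.T@np.array([(uv[0]-p["cx"])/f,(uv[1]-p["cy"])/f,1]); return -M.T@t,d
def at_z(p,uv,z):
    o,d=ray(p,uv); return o+d*(z-o[2])/d[2]
def depth(p,uv):
    o,d=ray(p,uv); c,r=int(uv[0]),int(uv[1]); w=p["z_map"][r-2:r+3,c-2:c+3]; w=w[w>0]
    return o+d*np.median(w) if w.size else None
def tri(a,ua,b,ub):
    A=np.zeros((3,3));y=np.zeros(3)
    for p,u in((a,ua),(b,ub)):
        o,d=ray(p,u);d=d/np.linalg.norm(d);P=np.eye(3)-np.outer(d,d);A+=P;y+=P@o
    return np.linalg.solve(A,y)
E
python3 - <<'E'
from h import *
np.set_printoptions(precision=1,suppress=True)
s=state();print(s["orientation"],s["position"],s["t"])
P={n:read_camera(n) for n in("scene","top")}
for n,p in P.items():
    cv2.imwrite(f"pics/{n}0.png",p["color"]); print(n,-R.from_rotvec(np.ravel(p["rvec"])).as_matrix().T@np.ravel(p["tvec"]))
    for k,z in (("hub",243),("handle_mid",276),("handle",244),("idle_handle_mid",288),("press",0),("wheel",0),("spray_bottle",0),("whey_jug",0),("empty_mould",0)):
        try:
            L=landmark_of(p,k)[:2]
            for l in L: print(k,round(l["score"],2),np.array(l["at"]),at_z(p,l["at"],z),depth(p,l["at"]))
        except Exception as e: print(k,e)
E
```

```text
[-0.7 -0.2  0.7 -0.2] [ 267.1 -564.7  246.8] 0.0
scene [1226.4  159.9 1221.4]
hub 0.93 [234.3 237.8] [ 573.  -186.9  243. ] [ 410.7 -273.1   -0.1]
hub 0.51 [363.3 326.9] [776.9 185.3 243. ] [704.3 189.4  85. ]
handle_mid 0.42 [257.7 219.5] [ 526.4 -129.   276. ] [ 529.2 -127.8  279.8]
handle 0.48 [260.2 222.2] [ 510.9 -129.6  244. ] [ 523.3 -124.6  261. ]
handle 0.17 [450.2 326.1] [742.7 387.2 244. ] [648.8 431.4  54.3]
idle_handle_mid 0.64 [351.8 231.9] [537.2 126.7 288. ] [506.8 125.3 246.8]
press 0.93 [289.  283.1] [554.2 -54.9   0. ] [572.2 -49.2  32.9]
press 0.18 [216.1 204.6] [ 279.3 -376.7    0. ] [ 280.5 -376.1    1.5]
wheel it knows: cheese, empty_mould, follower, handle, handle_mid, hub, idle_handle_mid, label_roll, press, spatula, spray_bottle, whey_jug
spray_bottle 0.8 [362.2 327.3] [667.  188.6   0. ] [702.9 186.7  78.3]
spray_bottle 0.53 [259.3 223. ] [ 336.1 -204.1    0. ] [ 525.4 -126.7  259.7]
whey_jug 0.59 [171.6 272.1] [ 573.9 -436.8    0. ] [ 607.3 -406.2   62.6]
empty_mould 0.91 [321.4 244.1] [390.5  22.4   0. ] [560.9  50.4 249.1]
top [ 120.5   41.  1824.3]
hub 0.77 [410.2 212.4] [ 580.7 -183.3  243. ] [ 580.  -183.   245.4]
handle_mid 0.65 [391.7 228.9] [ 519.7 -129.   276. ] [ 514.3 -126.7  296.6]
handle 0.47 [395.5 237.2] [ 504.5 -144.3  244. ] [ 505.2 -144.7  241. ]
idle_handle_mid 0.38 [296.  217.2] [530.6 138.5 288. ] [523.4 136.7 315. ]
press 0.89 [356.8 237.9] [552.2 -47.    0. ] [547.  -45.9  22. ]
wheel it knows: cheese, empty_mould, follower, handle, handle_mid, hub, idle_handle_mid, label_roll, press, spatula, spray_bottle, whey_jug
spray_bottle 0.56 [280.  199.3] [664.9 214.7   0. ] [638.2 206.2  89.4]
spray_bottle 0.35 [390.9 229.1] [ 590.  -156.7    0. ] [ 516.5 -125.8  285.3]
whey_jug 0.59 [473.3 240.8] [ 570.3 -426.7    0. ] [ 569.4 -425.8    3.5]
empty_mould 0.75 [333.3 287.6] [383.9  18.5   0. ] [383.7  18.5   1.6]
```

```bash
python3 - <<'E'
import cv2,numpy as np
a=cv2.imread("pics/scene0.png")[150:390,110:430];b=cv2.imread("pics/top0.png")[130:330,250:510]
a=cv2.resize(a,(640,480));cv2.imwrite("pics/c1.png",a)
cv2.imwrite("pics/c2.png",cv2.resize(b,(780,600),interpolation=cv2.INTER_CUBIC))
E
```

```text
(no output)
```

View pics/c1.png

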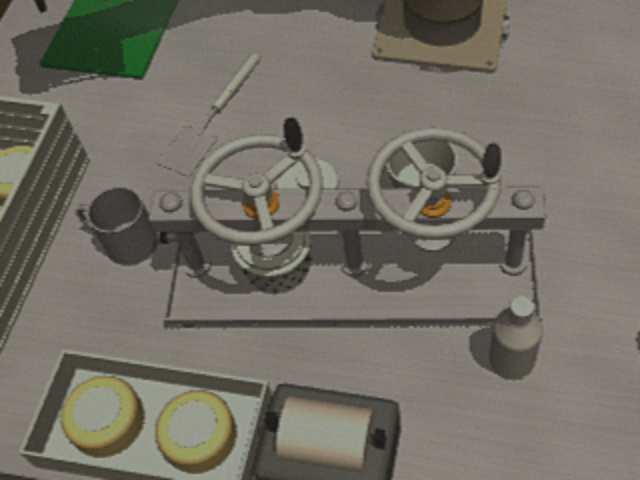

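View pics/c2.png

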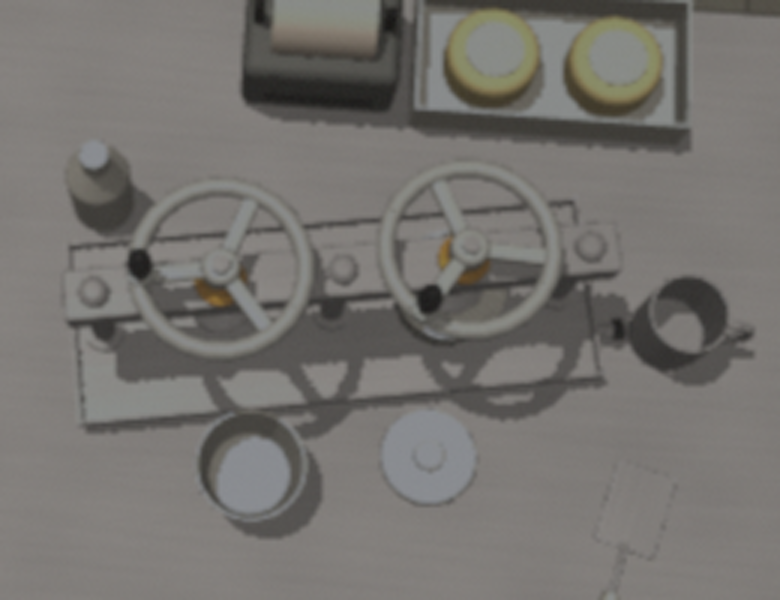

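The mould is under the right-hand wheel (top px ~(407,212)), and its handle points back-left towards the robot at (393,229). The idle wheel is at (324,218). I'll refine hub and handle from the depth maps.

```bash
cat >> h.py <<'E'
def cloud(p):
    f=240/np.tan(np.radians(p["vfov"])/2); v,u=np.mgrid[:480,:640]; z=p["z_map"]; m=z>0
    c=np.stack([(u-p["cx"])/f*z,(v-p["cy"])/f*z,z],-1)[m]
    M=R.from_rotvec(np.ravel(p["rvec"])).as_matrix()
    return (c-np.ravel(p["tvec"]))@M
def wheel_fit(p,c0=(577,-185),zr=(225,250)):
    from scipy.optimize import least_squares
    X=cloud(p); d=np.hypot(X[:,0]-c0[0],X[:,1]-c0[1])
    r=X[(d>62)&(d<102)&(X[:,2]>zr[0])&(X[:,2]<zr[1])]
    s=least_squares(lambda q:np.hypot(r[:,0]-q[0],r[:,1]-q[1])-q[2],[*c0,81],loss="soft_l1",f_scale=3)
    return s.x,len(r)
def handle_fit(p,hub):
    X=cloud(p); d=np.hypot(X[:,0]-hub[0],X[:,1]-hub[1])
    h=X[(d>50)&(d<105)&(X[:,2]>262)&(X[:,2]<312)]
    return np.median(h,0),len(h)
E
python3 - <<'E'
from h import *
np.set_printoptions(precision=3,suppress=True)
s=state();print(R.from_quat(s["orientation"]).as_matrix())
for n in("scene","top"):
    p=read_camera(n); w,k=wheel_fit(p); h,m=handle_fit(p,w[:2]); print(n,w,k,h,m,np.degrees(np.arctan2(h[1]-w[1],h[0]-w[0])),np.hypot(*(h[:2]-w[:2])))
    print(" idle", wheel_fit(p,(575,55),(240,262)), handle_fit(p,wheel_fit(p,(575,55),(240,262))[0][:2]))
E
```

```text
[[ 0.     0.428 -0.904]
 [-0.    -0.904 -0.428]
 [-1.     0.    -0.   ]]
scene [ 586.895 -173.917   80.177] 1110 [ 525.786 -131.109  288.142] 114 144.98754153432415 74.61075870567589
 idle (array([555.419,  59.481,  78.395]), 655) (array([537.656, 136.636, 292.803]), 91)
top [ 579.475 -173.83    80.57 ] 1076 [ 513.116 -131.397  296.205] 70 147.40361289418948 78.7659325128809
 idle (array([556.796,  57.44 ,  76.527]), 501) (array([521.958, 134.267, 302.484]), 50)
```

```bash
python3 -m pendant '[-0.38,0,0,0.281,0,0,-0.38,0,0,0.281,0,0,-0.38,0,0,0.281,0,0]' 0 20; python3 -m pendant '[0,-0.31,-0.2,0,0,0,0,-0.31,-0.2,0,0,0,0,-0.31,-0.2,0,0,0,0,-0.31,-0.2,0,0,0,0,-0.31,-0.2,0,0,0,0,-0.31,-0.2,0,0,0,0,-0.31,-0.2,0,0,0,0,-0.31,-0.2,0,0,0,0,-0.31,-0.2,0,0,0,0,-0.31,-0.2,0,0,0,0,-0.31,-0.2,0,0,0,0,-0.31,-0.2,0,0,0]'; python3 -c "
from h import *
s=state();print(R.from_quat(s['orientation']).as_matrix().round(3),s['joints'])"
```

```text
t: 1.38
position: [267.2, -564.9, 362.9]
orientation: [0.707, -0.002, -0.707, -0.002]
force: [0.7, -0.3, -1.1]
grip_width: 0.746
t: 2.88
position: [507.6, -191.9, 361.7]
orientation: [0.707, 0.0, -0.707, 0.0]
force: [0.5, -0.5, 0.4]
grip_width: 0.004
[[ 0.  0. -1.]
 [-0. -1. -0.]
 [-1.  0. -0.]] [ 0.57365399  0.13241187 -0.3314961   1.47258747  0.04318103  1.54333374
 -1.3267843 ]
```

```bash
python3 -m pendant '[0.26,0,0,0,0,0,0.27,0,0,0,0,0,0.26,0,0,0,0,0,0,0,0,0,0,0]'; python3 - <<'E'
from h import *
s=state();print(s["force"],s["t"])
c=np.array([581,-175]);p=np.array(s["position"][:2]);o=p.copy()
for i,a in enumerate(range(184,-241,-10)):
    q=c+76*np.array([np.cos(np.radians(a)),np.sin(np.radians(a))])
    d=-(q-o)/100; d=d.round(3); o=o-100*d; print(a,f"0,{d[1]:g},{d[0]:g},0,0,0")
for n in("scene","wrist"): cv2.imwrite(f"pics/{n}1.png",read_camera(n)["color"])
a=cv2.imread("pics/scene1.png")[150:330,150:390];cv2.imwrite("pics/c3.png",cv2.resize(a,(800,600),interpolation=cv2.INTER_CUBIC))
E
```

```text
t: 3.38
position: [506.2, -192.7, 281.0]
orientation: [-0.706, -0.0, 0.708, 0.0]
force: [-0.4, 0.9, -0.2]
grip_width: 0.011
[-0.37101904  0.9111273  -0.16062546] 3.375
184 0,-0.124,0.01,0,0,0
174 0,-0.133,-0.002,0,0,0
164 0,-0.13,-0.026,0,0,0
154 0,-0.123,-0.047,0,0,0
144 0,-0.114,-0.068,0,0,0
134 0,-0.1,-0.087,0,0,0
124 0,-0.083,-0.103,0,0,0
114 0,-0.064,-0.116,0,0,0
104 0,-0.044,-0.125,0,0,0
94 0,-0.02,-0.131,0,0,0
84 0,0.002,-0.133,0,0,0
74 0,0.025,-0.13,0,0,0
64 0,0.048,-0.123,0,0,0
54 0,0.068,-0.114,0,0,0
44 0,0.087,-0.1,0,0,0
34 0,0.103,-0.083,0,0,0
24 0,0.116,-0.065,0,0,0
14 0,0.125,-0.043,0,0,0
4 0,0.131,-0.02,0,0,0
-6 0,0.132,0.002,0,0,0
-16 0,0.13,0.025,0,0,0
-26 0,0.124,0.048,0,0,0
-36 0,0.114,0.068,0,0,0
-46 0,0.1,0.087,0,0,0
-56 0,0.083,0.103,0,0,0
-66 0,0.064,0.116,0,0,0
-76 0,0.043,0.125,0,0,0
-86 0,0.021,0.131,0,0,0
-96 0,-0.002,0.132,0,0,0
-106 0,-0.026,0.13,0,0,0
-116 0,-0.047,0.124,0,0,0
-126 0,-0.068,0.113,0,0,0
-136 0,-0.087,0.1,0,0,0
-146 0,-0.103,0.084,0,0,0
-156 0,-0.116,0.064,0,0,0
-166 0,-0.125,0.043,0,0,0
-176 0,-0.131,0.021,0,0,0
-186 0,-0.133,-0.002,0,0,0
-196 0,-0.13,-0.026,0,0,0
-206 0,-0.123,-0.047,0,0,0
-216 0,-0.114,-0.068,0,0,0
-226 0,-0.1,-0.087,0,0,0
-236 0,-0.083,-0.103,0,0,0
```

View pics/c3.png

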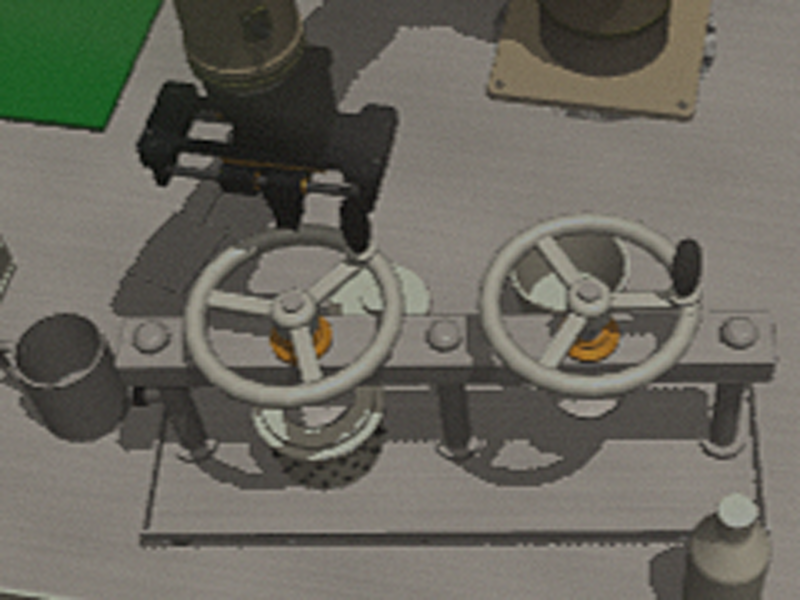

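The closed fingers at (287,215) stand over the rim, behind the handle at (357,225). I'll start pushing.

```bash
python3 -m pendant '[0,-0.124,0.01,0,0,0,0,-0.133,-0.002,0,0,0,0,-0.13,-0.026,0,0,0,0,-0.123,-0.047,0,0,0,0,-0.114,-0.068,0,0,0,0,-0.1,-0.087,0,0,0,0,-0.083,-0.103,0,0,0]'; cat > chk.py <<'E'
from h import *
s=state();print(np.round(s["position"],1),np.round(s["force"],1))
for n in("scene","top"):
    p=read_camera(n);h,m=handle_fit(p,(581,-175))
    for k in("handle_mid","hub"):
        print(n,k,[(round(l["score"],2),at_z(p,l["at"],275 if k=="handle_mid" else 241)[:2].round(1)) for l in landmark_of(p,k)[:2]])
    cv2.imwrite(f"pics/{n}_{s['t']:.2f}.png",p["color"])
x=np.array(s["position"][:2])-[581,-175];print("finger ang,rad",np.degrees(np.arctan2(x[1],x[0])),np.hypot(*x))
E
python3 chk.py; ls pics
```

```text
t: 4.35
position: [539.7, -111.2, 282.4]
orientation: [-0.707, -0.0, 0.707, -0.0]
force: [-3.3, -0.6, 0.6]
grip_width: 0.005
[ 539.7 -111.2  282.4] [-3.3 -0.6  0.6]
scene handle_mid [(0.4, array([ 560.1, -102. ]))]
scene hub [(0.8, array([ 583.4, -187.2]))]
top handle_mid []
top hub []
finger ang,rad 122.92384309697852 76.03289272460052
c1.png
c2.png
c3.png
scene0.png
scene1.png
scene_4.35.png
top0.png
top_4.35.png
wrist1.png
  return _methods._mean(a, axis=axis, dtype=dtype,
  ret = um.true_divide(
```

Contact is about 3.4 N along the tangent, with the handle about 17° ahead of the finger. Continuing.

```bash
python3 -m pendant '[0,-0.064,-0.116,0,0,0,0,-0.044,-0.125,0,0,0,0,-0.02,-0.131,0,0,0,0,0.002,-0.133,0,0,0,0,0.025,-0.13,0,0,0,0,0.048,-0.123,0,0,0,0,0.068,-0.114,0,0,0,0,0.087,-0.1,0,0,0,0,0.103,-0.083,0,0,0]'; python3 chk.py 2>/dev/null
python3 -c "
import cv2
a=cv2.imread(sorted(__import__('glob').glob('pics/scene_*'))[-1])[150:330,150:390];cv2.imwrite('pics/c4.png',cv2.resize(a,(800,600)))"
```

```text
t: 5.78
position: [646.0, -132.5, 282.6]
orientation: [0.707, 0.001, -0.707, 0.0]
force: [-0.4, 4.7, -1.6]
grip_width: 0.005
[ 646.  -132.5  282.6] [-0.4  4.7 -1.6]
scene handle_mid [(0.62, array([523.4, 129.8])), (0.38, array([ 650.2, -157.2]))]
scene hub []
top handle_mid []
top hub []
finger ang,rad 33.20181800653336 77.62272483005118
```

View pics/c4.png

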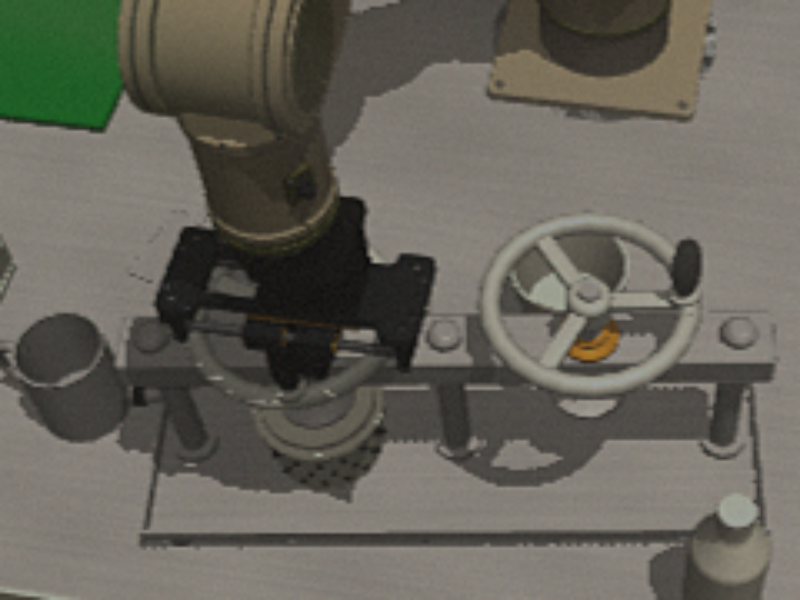

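The handle at (288,370) is being pushed by the fingers at (322,358), and the idle wheel is untouched. I'll continue through the far side.

```bash
python3 -m pendant '[0,0.116,-0.065,0,0,0,0,0.125,-0.043,0,0,0,0,0.131,-0.02,0,0,0,0,0.132,0.002,0,0,0,0,0.13,0.025,0,0,0,0,0.124,0.048,0,0,0,0,0.114,0.068,0,0,0,0,0.1,0.087,0,0,0,0,0.083,0.103,0,0,0,0,0.064,0.116,0,0,0]'; python3 chk.py 2>/dev/null
```

```text
t: 7.32
position: [612.0, -245.7, 282.5]
orientation: [0.707, -0.0, -0.707, 0.0]
force: [4.5, -0.2, -3.1]
grip_width: 0.001
[ 612.  -245.7  282.5] [ 4.5 -0.2 -3.1]
scene handle_mid []
scene hub [(0.72, array([ 579.5, -184.1]))]
top handle_mid []
top hub [(0.9, array([ 582.6, -177.8]))]
finger ang,rad -66.3476535633071 77.18915512857946
```

```bash
python3 -m pendant '[0,0.043,0.125,0,0,0,0,0.021,0.131,0,0,0,0,-0.002,0.132,0,0,0,0,-0.026,0.13,0,0,0,0,-0.047,0.124,0,0,0,0,-0.068,0.113,0,0,0,0,-0.087,0.1,0,0,0,0,-0.103,0.084,0,0,0,0,-0.116,0.064,0,0,0,0,-0.125,0.043,0,0,0]'; python3 chk.py 2>/dev/null
python3 -c "
import cv2
a=cv2.imread(sorted(__import__('glob').glob('pics/scene_*'))[-1])[150:330,150:390];cv2.imwrite('pics/c5.png',cv2.resize(a,(800,600)))"
```

```text
t: 8.88
position: [507.7, -192.8, 282.6]
orientation: [-0.707, -0.0, 0.707, -0.0]
force: [0.2, -4.3, 0.0]
grip_width: 0.005
[ 507.7 -192.8  282.6] [ 0.2 -4.3  0. ]
scene handle_mid [(0.7, array([ 597.8, -104.6])), (0.67, array([ 508.8, -171.3]))]
scene hub [(0.69, array([ 583.2, -185.9]))]
top handle_mid []
top hub [(0.76, array([ 575.3, -175.8]))]
finger ang,rad -166.36029648443636 75.41167662317498
```

View pics/c5.png

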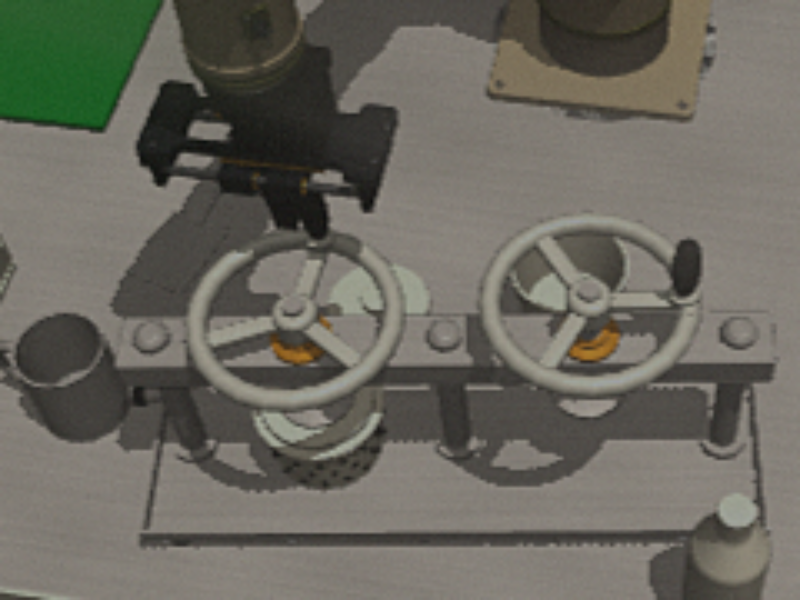

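The handle at (316,215) still touches the finger, about 30° short. I'll advance most of that, then measure.

```bash
python3 -m pendant '[0,-0.13,0.02,0,0,0,0,-0.13,0,0,0,0,0,-0.06,-0.01,0,0,0,0,0,0,0,0,0]'; python3 chk.py 2>/dev/null; python3 -m pendant '[0,0.2,0,0,0,0,0,0.4,0,0,0,0,0,0.4,0,0,0,0,-0.2,0.2,0.4,0,0,0,-0.4,0,0.4,0,0,0,0,0,0.4,0,0,0,0,0,0,0,0,0]'
python3 - <<'E'
from h import *
for n in("scene","top"):
    p=read_camera(n);w,k=wheel_fit(p); h,m=handle_fit(p,(581,-175)); print(n,w,k,h,m)
    print([(round(l["score"],2),at_z(p,l["at"],270)[:2].round(1)) for l in landmark_of(p,"handle_mid")[:2]])
    cv2.imwrite(f"pics/{n}9.png",p["color"])
a,b=[cv2.resize(cv2.imread(f"pics/scene{i}.png")[195:285,190:290],(400,360),interpolation=cv2.INTER_CUBIC) for i in (0,9)]
cv2.imwrite("pics/c6.png",np.hstack([a,b]))
E
```

```text
t: 9.68
position: [507.4, -160.6, 282.6]
orientation: [0.707, 0.001, -0.707, 0.0]
force: [0.6, 0.2, -0.2]
grip_width: 0.006
[ 507.4 -160.6  282.6] [ 0.6  0.2 -0.2]
scene handle_mid [(0.54, array([ 523.9, -138.3]))]
scene hub [(0.96, array([ 579.4, -187.2]))]
top handle_mid []
top hub [(0.86, array([ 578.4, -172.8])), (0.7, array([563.2, 396.6]))]
finger ang,rad 168.95139951129005 75.02600012222258
t: 10.85
position: [384.6, -283.9, 343.6]
orientation: [0.707, -0.002, -0.707, -0.001]
force: [0.1, -0.2, -0.6]
grip_width: -0.0
scene [ 587.04178103 -173.94822966   80.13812536] 1085 [ 521.62353341 -137.43466147  285.03461811] 101
[(0.43, array([ 512.8, -145.9])), (0.28, array([ 717.9, -297.6]))]
top [ 579.77241459 -174.00648497   80.59792777] 1008 [ 510.12155399 -137.88151038  291.43499949] 65
[(0.48, array([ 515.3, -135.5]))]
```

View pics/c6.png

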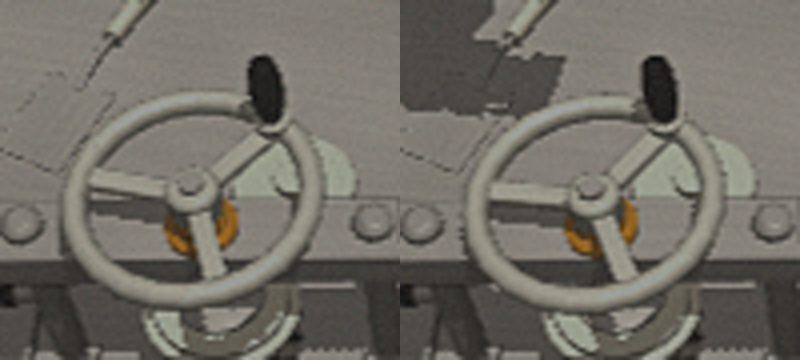

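Both views show the handle 7.4 mm (about 0.1 rad) short, which is within tolerance. It's easy to improve: I'll go back by the same path and push 7 mm further.

```bash
python3 -m pendant '[0,0,-0.4,0,0,0,0.4,0,-0.4,0,0,0,0.2,-0.2,-0.4,0,0,0,0,-0.4,0,0,0,0,0,-0.4,0,0,0,0,0,-0.1,0,0,0,0,0,-0.1,0,0,0,0,0,-0.035,-0.006,0,0,0,0,-0.035,-0.006,0,0,0,0,0,0,0,0,0]'; python3 -m pendant '[0,0.2,0,0,0,0,0,0.4,0,0,0,0,0,0.4,0,0,0,0,-0.2,0.2,0.4,0,0,0,-0.4,0,0.4,0,0,0,0,0,0.4,0,0,0,0,0,0,0,0,0]'
python3 - <<'E'
from h import *
for n in("scene","top"):
    p=read_camera(n);h,m=handle_fit(p,(581,-175)); print(n,h,m)
    print(" idle",handle_fit(p,(556,58)))
    cv2.imwrite(f"pics/{n}f.png",p["color"])
a=cv2.imread("pics/scenef.png")[150:330,110:430];cv2.imwrite("pics/c7.png",cv2.resize(a,(800,450)))
E
```

```text
t: 12.3
position: [508.2, -156.1, 282.3]
orientation: [-0.707, 0.001, 0.707, 0.0]
force: [-0.2, -4.6, -2.0]
grip_width: 0.004
t: 13.18
position: [386.1, -276.6, 343.7]
orientation: [0.708, -0.002, -0.707, -0.001]
force: [0.2, 0.4, -0.5]
grip_width: 0.004
scene [ 523.83236818 -133.17619632  286.27202102] 101
 idle (array([537.71181534, 137.01012086, 293.32378001]), 95)
top [ 511.99381327 -133.88570293  291.70727872] 67
 idle (array([520.8848238 , 134.35722064, 300.63247264]), 52)
```

View pics/c7.png

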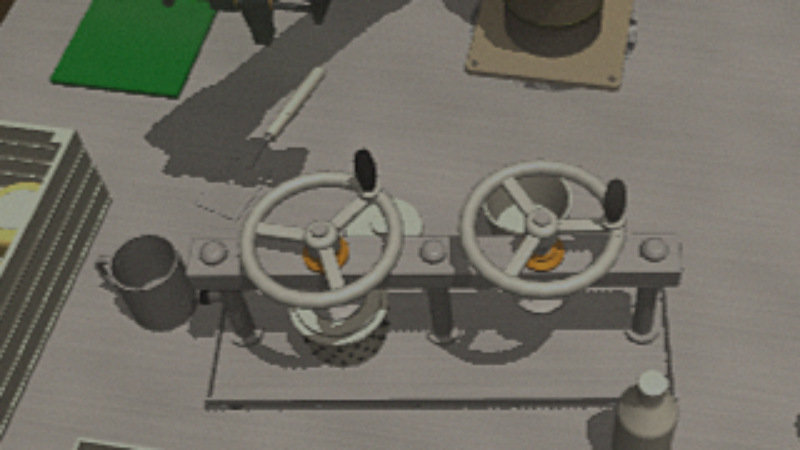

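The handle is now about 2.8 mm (0.04 rad) from its start position. The hand is clear and nothing else has moved, so I'm handing in.

```bash
python3 -c "
from bench import *
print(close_job())"
```

```text
the job is handed in; nothing more can be done
None
```

I pushed the wheel over the mould one full turn clockwise with closed fingers behind the handle, made a small correcting push, drew the hand clear and handed the job in at about 13 s. The hand-in reports no verdict, so the result below rests on my own measurements.

- **Turn:** in both cameras the handle ends 2–3 mm from where it started, about 0.04 rad short of one turn. The tolerance is 0.2 rad. Contact force at the readings taken while pushing was about 3–5 N.
- **Correction:** the first stop was about 7 mm (0.1 rad) short, so I went back and pushed 7 mm further. That was already within tolerance, but the second push brought it closer.
- **Other wheel and loose things:** the idle handle's measured position changed by about 2 mm at most, which is camera noise. I judged the loose things by eye only. The jug, spray bottle, spatula, spare lid and empty mould look undisturbed. The cheese and label roll were out of the last crop, and the arm never went near them.
- **Disagreements:** the trained networks were unreliable for the hub (up to about 10 mm off) and sometimes missed the handle or mistook something else for it. I took positions from the depth maps instead, comparing the start with the end in the same camera.

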